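Un-nest the carry tote and stack it half-turned over the sample tins

ROBOT

A 6-joint arm with a two-finger parallel gripper is mounted at the origin on the work surface. World frame = base frame: x ahead of the robot, y to its left, z up, the work surface at z = 0. Lengths are in m, angles in rad, forces in N, time in s.
With the tool pointing down it reaches from about 0.325 to 0.925 m from the base axis. Payload 3.1 kg.
Tool frame: the origin (TCP) lies at the very end of the fingers, on their centre line; the grasp point (between the pads) lies 19 mm behind it; z points along the fingers, y is the direction in which the jaws open and shut (so a half turn about z gives the same grasp; the last joint's range is limited). The gripper opens to 85 mm and grips with 20 to 120 N. Pads are 22 mm wide; open, the fingers measure 114 mm over their backs; the gripper's body (76 mm by 85 mm) begins 54 mm behind the grasp point. The pads swing forward as they close: fully open they stand 13 mm farther back than shut.
Start: joints at [1.136, 0.217, 1.613, -0, 1.311, -0.112], TCP at [0.198, 0.593, 0.231] pointing down, gripper open.
Joint ranges: [-2.75, 2.75], [-0.78, 2.1], [0.31, 2.55], [-1.13, 4.27], [0.13, 2.63], [-2.58, 2.58]. Speed limits (rad/s): [2.79, 2.79, 3.14, 3.14, 3.14, 3.14].

INTERFACE

Orientations are given as [roll, pitch, yaw] about the fixed x, y, z axes, in that order (R = Rz(yaw) Ry(pitch) Rx(roll)).
In Python, from plant import * gives the robot as it stands. The module is installed in compiled form; this text tells all that it offers.
- The arm moves only by the tool apply_moves, never from a script. Its argument "deltas" is a list that holds one entry, the list of rows, each a list of 4 numbers: the shift along the tool's x, y, z in units of 30 mm (1.0 is 30 mm), then the turn about the tool's z in rad. In form: [[[x, y, z, turn], ...]]. A call has 1 to 5 rows; each row shifts and turns the commanded pose from where the row before left it, along the tool's axes as they then stand; what a row does not reach is not made up. A row lasts 1/10 s, in which the tool goes at most 50 mm and 8.59 degrees, less where a joint would pass 70% of its speed; a pose out of reach is approached as far as the arm can. A call is refused whole if a number of a shift passes 1 or a number of a turn 0.15, either way. A call with a gripper value outside its range is refused whole. "claw" is the closure in counts, from 0 (fully open) to 255 (shut), set as the call begins (left out, the last holds). The fingers move at their own pace and stop on an object; "newtons" is the grip in N (left out, the last holds). Time passes only in rows, so rows that do not move let the fingers close. It gives the time, the measured TCP pose, the force and the opening at its end, in the units of the state.
- observe(): the state, without advancing time (a new reading comes with each control period).
- read_camera(name): name is "scene" or "top"; returns a dict with "frame" (480x640x3 uint8, blue, green, red), "fovy" (degrees; the focal length in pixels is half the picture's height over the tangent of half this angle, whatever the lens; pixels are square), "cx", "cy" (the principal point, pixels), "extrinsics" (4x4, takes a point from world to camera coordinates). Camera axes: x right, y up, looking along -z (the intrinsics and any distortion apply to the point x, -y, -z); pixel columns grow to the right and rows downward; lengths in m; the calibration is good to about 2 mm. A picture is of the moment at which its call begins. There is no depth.
- finish_job(): hands the job in, once; it reports no verdict.
The state is a dict: "time": time; "qpos": joint angles; "joint_velocities": joint speeds; "tau": joint torques, N m; "tool_pos": TCP position; "eef_rot": TCP orientation; "contact_force": force on the tool from outside, world axes, zero at the start; "torque": the same for the moment, N m; "opening": finger opening in m.
Only numpy, scipy, OpenCV 4.12 (cv2) and the standard library are available. Lean on these libraries where they do the work, as an engineer would, in place of code of your own. Each camera call takes 0.05 s, during which the arm holds its last target. There are 200 camera calls.

TASK

Take the carry tote out of the empty base tote it is nested in, turn it half a turn and stack it level on the other base tote, over the sample tins, with all its feet fully down in the pockets of the stacking frame, then let go of it. The stacking frame is not always in the middle of its base tote, so feel for the pockets gently: do not force or drop the tote, touch the tins with it or shove the base totes along. Leave the screwdriver and the mouse where they lie.

Things in the scene. Friction and masses are not known exactly. Their poses are not given: they have to be found in the camera images.
- tote: Carry tote, grey plastic, loose, 0.3 to 0.65 kg: open box 168 long (x) x 104 wide (y) x 70 mm high, walls 4 mm, carrying handle over its middle, four ribs (feet) on its long sides. Origin: centre of underside; z up. Centre of mass within 5 mm of the handle in plan. Starts nested in base_empty, same yaw within 0.02 rad, within 2 mm of its centre, underside 5 mm above that base's underside.
- handle (a point): Centre of the tote's handle: a level bar 90 long (tote x), 14 thick (tote y), 32 mm high, 109 mm above the tote's underside (bar 93 to 125 mm) over the origin. Axes as the tote's. On both sides of the bar 49 mm are free.
- front (a point): Point on the tote's +x end face, 84 mm from its middle and 35 mm above its underside; this end bears a pale label plate and has the nearer pair of feet.
- foot (a point): Bottom of one of the tote's four feet, at x = 72, y = 58 mm on the tote. Feet: upright ribs 14 mm long (x), standing 12 mm out of the sides (outer faces at y = +-64), from the underside up to 66 mm, at x = +72 and -22 on both sides. They are not symmetrical end for end: the tote nests in a base tote turned the same way and stacks on one when turned half round.
- base_full: Base tote with the two tins in it: grey painted sheet steel, loose, about 2 kg plus tins, 240 (x) x 150 (y) x 100 mm high, walls and floor 5 mm, pale label plate on its -x end. Origin: centre of underside. To stack, tote +x points along this body's -x. Tote fully stacked: its underside is 84 mm above this origin; with feet on the ledge tops, not in the pockets, 90 mm.
- rim (a point): Point on base_full, 90 mm above its origin, midway between the two aluminium ledges of its stacking frame, which run inside the long walls (y from 56 to 69 mm either side, tops at this height, 208 mm long in x). The frame is stiff but clipped on with its middle anywhere from 10 mm towards -x to 10 mm towards +x of this point; that offset is not measured. In y it is centred.
- pocket (a point): Where a pocket's floor would be (base x = -72, y = 62, z = 84 mm) if the frame of base_full were centred. Pockets: 18 mm long (x), 6 mm deep, in both ledges at x = -72 and +22 from the frame's middle; they take the feet of a half-turned tote. Through slots, 20 mm long, at x = +72 and -22, let the feet of a tote turned the same way as the base pass down (nesting, here onto the tins).
- base_empty: The other base tote, same make and size as base_full, about 1.8 kg, loose, no tins; its frame is centred and alike. The carry tote starts nested in it. Origin: centre of underside, axes as base_full's.
- tin_a: Sample tin, plain steel, 60 mm diameter, 60 mm high, 0.35 kg, standing loose in base_full (its top 65 mm above that base's underside). Origin: centre of underside.
- tin_b: Second sample tin, the same, also in base_full.
- screwdriver: Bystander: screwdriver 190 mm long lying on the bench between the base totes; leave alone.
- mouse: Bystander: black computer mouse on the bench to the robot's right; leave alone.

How it is judged:
On the way, in this order (a step that is already met when the one before it is completed fails the run):
1. the carry tote is lifted clear out of the empty base tote, upright (z of tote in the frame of base_empty above 0.102 m and angle between tote's own z axis and vertical below 0.3 rad), for 0.1 s.
2. the carry tote is over the base tote with the tins, turned half round (horizontal distance between tote and base_full below 0.045 m and x of front in the frame of base_full below -0.03 m and z of tote in the frame of base_full above 0.08 m), for 0.1 s.
At the end, for the whole second after the job is handed in: The tote stands still, level within 0.035 rad, half-turned on the base with the tins: underside 80-87 mm above that base's underside (feet in the pockets), centres within 18 mm, front 60 mm or more towards base -x; tins upright within 0.1 rad; both bases within 25 mm of their starts (z of tote in the frame of base_full between 0.08 and 0.087 m and angle between tote's own z axis and vertical below 0.035 rad and horizontal distance between tote and base_full below 0.018 m and x of front in the frame of base_full below -0.06 m and linear speed of tote below 0.02 m/s and angle between each of tin_a, tin_b's own z axis and vertical below 0.1 rad and distance of each of base_full, base_empty from where it was at the start of the episode below 0.025 m); the robot touches nothing.
It fails at once if the carry tote is forced against or dropped on the base tote with the tins (over 40 N) (contact force between tote and base_full above 40 N).
It fails at once if the carry tote touches a tin (contact force between tote and tin_a above 1 N or contact force between tote and tin_b above 1 N).
It fails at once if a base tote is shoved along by more than 25 mm (distance of any of base_full, base_empty from where it was at the start of the episode above 0.025 m).
It fails at once if the screwdriver or the mouse is pushed away by more than 25 mm (distance of any of screwdriver, mouse from where it was at the start of the episode above 0.025 m).
It also fails if it takes over 64 s, if anything falls off the work surface, if the arm or the gripper's body presses on something with over 40 N, if the wrist force passes 120 N, or if a joint passes its speed limit or range.

## Working session

There is one attempt and no reset: what is moved stays moved. The work goes in short steps, Python scripts to look and compute and a tool call to move; the robot and the scene stay as the last step left them, time stands still between calls to the robot, and variables do not carry over. Pictures are saved under pics/ and viewed, about 8 in all and at most 12, crops included, and the job is handed in when it is done.

Besides the shell and the picture viewer there is one more tool, called as a command line: name --argument value ..., lists and objects as JSON in quotes. apply_moves: Moves the arm, as the interface text tells. Its arguments: {"type":"object","properties":{"deltas":{"type":"array","items":{"type":"array","items":{"type":"array","items":{"type":"number"}}}},"claw":{"type":"number"},"newtons":{"type":"number"}},"required":["deltas"]}

```bash
mkdir -p pics
cat > h.py <<'E'
from plant import *
import numpy as np, cv2
def K(c):
    f=240/np.tan(np.radians(c["fovy"])/2); return f
def ray(c,u,v):
    f=K(c);E=np.array(c["extrinsics"]);R=E[:3,:3];t=E[:3,3]
    d=np.array([(u-c["cx"])/f,-(v-c["cy"])/f,-1.]);return -R.T@t,R.T@d
def onz(c,u,v,z):
    o,d=ray(c,u,v);return o+d*(z-o[2])/d[2]
def proj(c,p):
    E=np.array(c["extrinsics"]);q=E[:3,:3]@np.array(p)+E[:3,3];f=K(c)
    return c["cx"]+f*q[0]/-q[2],c["cy"]-f*q[1]/-q[2]
E
python3 - <<'E'
from h import *
print(observe())
for n in("scene","top"):
    c=read_camera(n);cv2.imwrite(f"pics/{n}0.png",c["frame"]);print(n,{k:v for k,v in c.items() if k!="frame"},ray(c,320,240))
E
```

```text
{'time': 0.0, 'qpos': array([ 1.13580755e+00,  2.17770088e-01,  1.61493981e+00, -8.22043220e-06,
        1.31127226e+00, -1.12203921e-01]), 'joint_velocities': array([-0.00107297, -0.00116912, -0.00072718,  0.00086198, -0.00025119,
       -0.00164036]), 'tau': array([ 1.85231288e-04, -3.96821165e+01, -3.03861487e+01, -1.58285980e-04,
        9.56899545e-03, -5.17077197e-06]), 'tool_pos': array([0.19789467, 0.59198656, 0.22995541]), 'eef_rot': array([-3.13921729e+00, -2.59659228e-04,  2.81880961e+00]), 'contact_force': array([ 0.29895573, -0.82207899,  0.95635827]), 'torque': array([-0.00778307, -0.00260589, -0.05900874]), 'opening': 0.0851486244252844}
scene {'fovy': 42.710824018678, 'cx': 308.1588225926453, 'cy': 246.89816730728367, 'extrinsics': array([[-0.17247062,  0.98497284,  0.00907648,  0.15091446],
       [-0.53513225, -0.10143086,  0.83865681,  0.19514752],
       [ 0.82697482,  0.13978654,  0.54458458, -1.62088765],
       [ 0.        ,  0.        ,  0.        ,  1.        ]])} (array([1.47089132, 0.09772562, 0.71767885]), array([-0.83631591, -0.12192517, -0.53498448]))
top {'fovy': 48.62938051891537, 'cx': 324.9728708902265, 'cy': 238.11548040603904, 'extrinsics': array([[ 2.49482418e-03, -9.99996874e-01, -1.65074313e-04,
        -9.06572569e-02],
       [ 9.78561102e-01,  2.40734958e-03,  2.05942649e-01,
        -5.22024508e-01],
       [-2.05941608e-01, -6.75326001e-04,  9.78564049e-01,
        -9.27568090e-01],
       [ 0.00000000e+00,  0.00000000e+00,  0.00000000e+00,
         1.00000000e+00]])} (array([ 0.32003419, -0.09002669,  1.01517693]), array([ 0.2024465 ,  0.01002872, -0.97929315]))
```

View pics/top0.png

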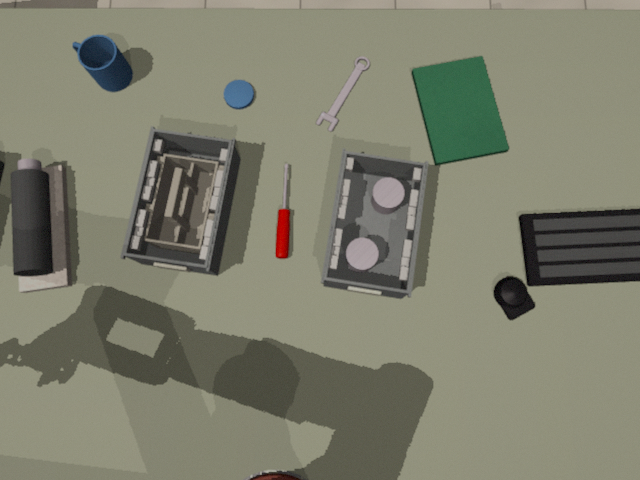

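View pics/scene0.png

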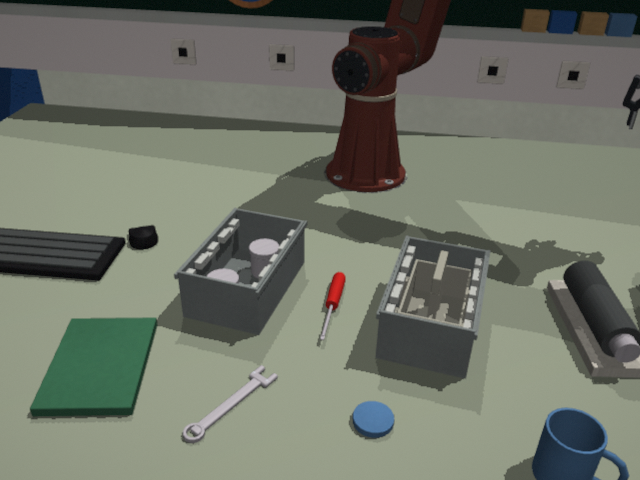

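The top view shows the empty base with the nested tote around (180,200) and the tins' base around (377,222). Both label plates are at the near (robot) end. The screwdriver lies between them at (284,210). I'll zoom in for corners and ledges.

Run:
```python
import cv2,numpy as np
im=cv2.imread("pics/top0.png")
a=im[122:282,115:245];b=im[142:302,315:435]
o=np.hstack([cv2.resize(x,None,fx=3.2,fy=3.2,interpolation=cv2.INTER_CUBIC) for x in(a,b)])
o=np.clip(o.astype(float)*1.5,0,255).astype(np.uint8)
cv2.imwrite("pics/crop.png",o);print(o.shape)
```

```text
(512, 800, 3)
```

View pics/crop.png

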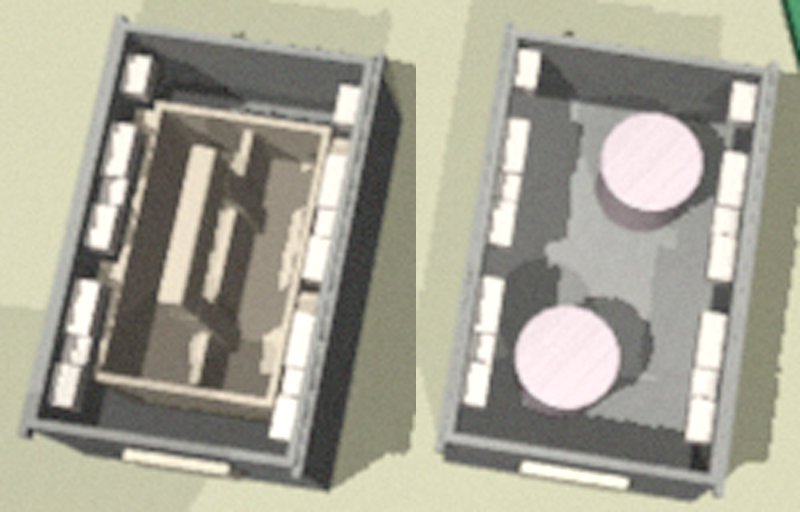

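Run:
```python
from h import *
c=read_camera("top")
def L(u,v):return 115+u/3.2-.3,122+v/3.2-.3
def Rr(u,v):return 315+(u-416)/3.2-.3,142+v/3.2-.3
def rect(ps,z,f):
    P=np.array([onz(c,*f(*p),z)[:2] for p in ps]);m=P.mean(0)
    TL,TR,BL,BR=P
    d=(TL+TR-BL-BR)/2;e=(TL+BL-TR-BR)/2
    print("centre",m,"len",np.linalg.norm(d),np.linalg.norm(e),"yaw",np.arctan2(d[1],d[0]),np.arctan2(-e[0],e[1]));return m,np.arctan2(d[1],d[0])
rect([(122,20),(382,62),(25,430),(300,470)],.1,L)
m,y=rect([(509,28),(775,70),(443,447),(718,490)],.1,Rr)
print("tote rim");rect([(158,104),(330,128),(98,378),(274,407)],.075,L)
# handle bar top z=.13
rect([(191,146),(215,150),(161,301),(185,304)],.13,L)
X=np.array([np.cos(y),np.sin(y)])
for s,r in(("L",[50,88,118,245,278,405]),("R",[82,122,152,282,312,441])):
    for v in r:
        u=(530+ (478-530)*(v-50)/355) if s=="L" else (742+(702-742)*(v-82)/359)
        print(s,v,round(1e3*float((onz(c,*Rr(u,v),.09)[:2]-m)@X),1))
print(observe()["time"])
# tool height check
```

```text
centre [0.58765011 0.17081198] len 0.24035675882178703 0.1527536040735652 yaw -0.15057685323390776 -0.15448584200036283
centre [ 0.5441737  -0.17951786] len 0.24208685946865738 0.15126084459917954 yaw -0.1583119023098216 -0.15841106389646534
tote rim
centre [0.58803235 0.17333758] len 0.16631190125628714 0.10193005084159633 yaw -0.14333391940750387 -0.15247927619570745
centre [0.58768674 0.17357601] len 0.08789286466453858 0.013276340700915896 yaw -0.12461824117391618 -0.1473212066254806
L 50 114.0
L 88 90.8
L 118 72.7
L 245 -2.6
L 278 -21.8
L 405 -94.2
R 82 114.3
R 122 90.2
R 152 72.2
R 282 -4.1
R 312 -21.4
R 441 -94.2
0.15
```

Measured results:
- The frame of base_full sits about +9.5 mm towards base +x.
- base_full is at (0.544, -0.180) with yaw -0.158.
- The handle is at (0.588, 0.1735) with yaw -0.15.

I'm moving above the handle.

apply_moves --deltas '[[[0,0,0,-0.086],[0,0,0,-0.086],[-1,-0.79,0,0],[-1,-0.79,0,0],[-1,-0.79,0,0]]]' --claw 110 --newtons 60

```text
time: 0.65
tool_pos: [0.2768, 0.5079, 0.2308]
eef_rot: [-3.141, -0.0, 2.992]
contact_force: [0.3, 0.3, -0.1]
opening: 0.049
```

apply_moves --deltas '[[[-1,-0.79,0,0],[-1,-0.79,0,0],[-1,-0.79,0,0],[-1,-0.79,0,0],[-1,-0.79,0,0]]]'

```text
time: 1.15
tool_pos: [0.4077, 0.3679, 0.231]
eef_rot: [-3.141, -0.0, 2.991]
contact_force: [-0.0, 0.8, 0.5]
opening: 0.0485
```

apply_moves --deltas '[[[-1,-0.79,0,0],[-1,-0.79,0,0],[-1,-0.79,0,0],[-1,-0.79,0,0],[-1,-0.79,0,0]]]'

```text
time: 1.65
tool_pos: [0.5382, 0.2282, 0.2309]
eef_rot: [-3.141, -0.001, 2.991]
contact_force: [0.4, 0.4, -0.1]
opening: 0.0485
```

apply_moves --deltas '[[[-0.95,-0.79,0,0],[-1,-0.79,0,0],[0,0,0.5,0],[0,0,0.5,0],[0,0,0,0]]]'

```text
time: 2.15
tool_pos: [0.5848, 0.1741, 0.1968]
eef_rot: [-3.139, -0.008, 2.991]
contact_force: [-0.8, -0.1, -0.7]
opening: 0.0484
```

apply_moves --deltas '[[[-0.1,0,0.8,0],[0,0,0.8,0],[0,0,0.7,0],[0,0,0.6,0],[0,0,0.5,0]]]'

```text
time: 2.65
tool_pos: [0.5894, 0.1747, 0.0977]
eef_rot: [-3.141, -0.002, 2.993]
contact_force: [-0.0, 0.1, -0.2]
opening: 0.0482
```

apply_moves --deltas '[[[0,0,0,0],[0,0,0,0],[0,0,0,0]]]'

```text
time: 2.95
tool_pos: [0.5921, 0.1739, 0.1007]
eef_rot: [3.141, 0.002, 2.991]
contact_force: [-0.8, -0.4, 0.3]
opening: 0.0485
```

Run:
```python
from h import *
a=read_camera("scene")["frame"][190:390,340:540];b=read_camera("top")["frame"][110:310,90:290]
cv2.imwrite("pics/g.png",np.clip(cv2.resize(np.hstack([a,b]),None,fx=2,fy=2,interpolation=cv2.INTER_CUBIC)*1.4,0,255).astype(np.uint8))
```

```text
(no output)
```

View pics/g.png

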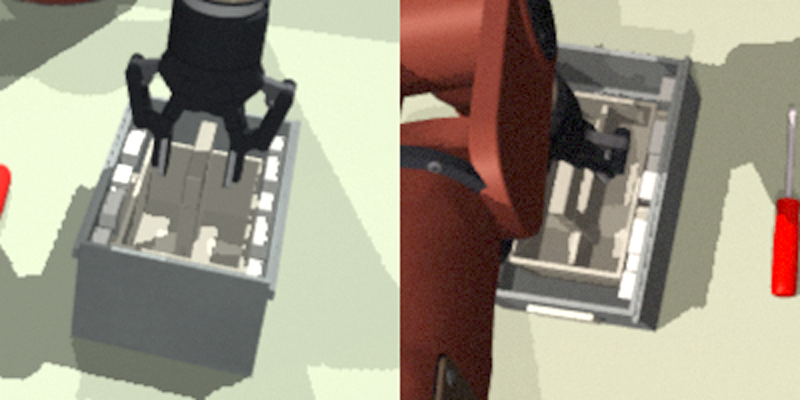

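The fingers straddle the handle bar: in the crop's left half the bar is at about (205,140) and the fingers at (160,165) and (235,165). I'll nudge to centre and close.

apply_moves --deltas '[[[0.12,0,0.1,0],[0,0,0,0],[0,0,0,0]]]'

```text
time: 3.35
tool_pos: [0.5874, 0.1739, 0.0963]
eef_rot: [-3.142, -0.0, 2.991]
contact_force: [-0.4, 0.3, 0.7]
opening: 0.0484
```

apply_moves --deltas '[[[0,0,0,0],[0,0,0,0],[0,0,0,0],[0,0,0,0],[0,0,0,0]]]' --claw 255 --newtons 60

```text
time: 3.85
tool_pos: [0.5875, 0.174, 0.096]
eef_rot: [-3.141, -0.0, 2.991]
contact_force: [0.5, 1.0, -1.3]
opening: 0.0132
```

apply_moves --deltas '[[[0,0,-0.1,0],[0,0,-0.2,0],[0,0,-0.3,0],[0,0,-0.4,0],[0,0,-0.4,0]]]' --newtons 80

```text
time: 4.35
tool_pos: [0.5879, 0.174, 0.1396]
eef_rot: [3.141, 0.001, 2.991]
contact_force: [0.1, 0.2, -3.1]
opening: 0.013
```

apply_moves --deltas '[[[0,0,-0.6,0],[0,0,-0.6,0],[0,0,-0.6,0],[0,0,-0.6,0],[0,0,-0.4,0]]]'

```text
time: 4.85
tool_pos: [0.5887, 0.1741, 0.2254]
eef_rot: [3.14, 0.004, 2.991]
contact_force: [0.2, -1.2, -2.3]
opening: 0.0132
```

apply_moves --deltas '[[[0,0,-0.3,0],[0,0,-0.1,0],[0,0,0,0],[0,0,0,0]]]'

```text
time: 5.25
tool_pos: [0.587, 0.1739, 0.2332]
eef_rot: [-3.141, -0.002, 2.991]
contact_force: [0.7, -0.4, -3.6]
opening: 0.0128
```

Run:
```python
from h import *
print(observe())
cv2.imwrite("pics/l.png",np.clip(read_camera("scene")["frame"][130:430,150:550]*1.4,0,255).astype(np.uint8))
```

```text
{'time': 5.25, 'qpos': array([ 1.73361515e-01,  1.89774644e-01,  1.64160788e+00, -2.22092919e-05,
        1.31213916e+00, -1.24660216e+00]), 'joint_velocities': array([-0.00070749,  0.00533037,  0.00744413, -0.00161822,  0.00113625,
       -0.0001522 ]), 'tau': array([ 2.14538130e-03, -4.11153030e+01, -3.26198351e+01, -8.24519084e-04,
       -2.31836404e-02, -1.36254511e-05]), 'tool_pos': array([0.58701031, 0.17385549, 0.23322401]), 'eef_rot': array([-3.14095783e+00, -1.82170828e-03,  2.99076513e+00]), 'contact_force': array([ 0.69716204, -0.37718169, -3.61879996]), 'torque': array([0.00434821, 0.00993885, 0.02172827]), 'opening': 0.012845287230220144}
```

View pics/l.png

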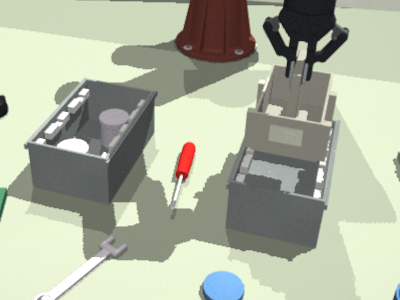

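The tote is lifted level, with its label end (crop (285,135)) pointing away from the robot. base_empty has stayed put. Next I carry it across and turn it.

apply_moves --deltas '[[[0,-0.3,0,0],[-0.05,-0.6,0,0],[-0.06,-0.9,0,0],[-0.06,-1,0,0],[-0.06,-1,0,0]]]'

```text
time: 5.8
tool_pos: [0.5767, 0.0578, 0.234]
eef_rot: [-3.141, -0.0, 2.991]
contact_force: [0.4, 0.4, -3.0]
opening: 0.0129
```

apply_moves --deltas '[[[-0.06,-1,0,0],[-0.06,-1,0,0],[-0.06,-1,0,0],[-0.06,-1,0,0],[-0.06,-1,0,0]]]'

```text
time: 6.3
tool_pos: [0.5626, -0.0921, 0.2341]
eef_rot: [-3.141, -0.001, 2.99]
contact_force: [-0.4, 0.1, -3.3]
opening: 0.0131
```

apply_moves --deltas '[[[-0.06,-1,0,0],[-0.04,-0.9,0,0],[-0.04,-0.7,0,0],[0,-0.47,0,0.05],[0,0,0,0.1]]]'

```text
time: 6.8
tool_pos: [0.553, -0.184, 0.2341]
eef_rot: [-3.14, -0.0, 2.833]
contact_force: [0.5, 1.1, -3.8]
opening: 0.0135
```

apply_moves --deltas '[[[0,0,0,0.15],[0,0,0,0.15],[0,0,0,0.15],[0,0,0,0.15],[0,0,0,0.15]]]'

```text
time: 7.3
tool_pos: [0.5534, -0.1814, 0.2341]
eef_rot: [-3.141, -0.001, 2.083]
contact_force: [-0.5, 0.5, -4.0]
opening: 0.013
```

apply_moves --deltas '[[[0,0,0,0.15],[0,0,0,0.15],[0,0,0,0.15],[0,0,0,0.15],[0,0,0,0.15]]]'

```text
time: 7.8
tool_pos: [0.5534, -0.1814, 0.2341]
eef_rot: [-3.141, 0.0, 1.333]
contact_force: [-0.3, -0.2, -3.5]
opening: 0.013
```

apply_moves --deltas '[[[0,0,0,0.15],[0,0,0,0.15],[0,0,0,0.15],[0,0,0,0.15],[0,0,0,0.15]]]'

```text
time: 8.3
tool_pos: [0.5534, -0.1814, 0.2341]
eef_rot: [-3.141, 0.0, 0.583]
contact_force: [-1.0, 0.1, -3.7]
opening: 0.0128
```

apply_moves --deltas '[[[0,0,0,0.15],[0,0,0,0.15],[0,0,0,0.15],[0,0,0,0.15],[0,0,0,0.1]]]'

```text
time: 8.8
tool_pos: [0.5534, -0.1814, 0.2341]
eef_rot: [-3.142, 0.001, -0.116]
contact_force: [-0.0, 0.5, -2.9]
opening: 0.0131
```

apply_moves --deltas '[[[0,0,0,0.05],[0,0,0,0],[0,0,0,0],[0,0,0,0]]]'

```text
time: 9.2
tool_pos: [0.5538, -0.1812, 0.2342]
eef_rot: [-3.142, 0.0, -0.159]
contact_force: [0.3, 0.1, -2.7]
opening: 0.0133
```

apply_moves --deltas '[[[0,0,0.4,0],[0,0,0.4,0],[0,0,0.3,0],[0,0,0.14,0],[0,0,0,0]]]'

```text
time: 9.7
tool_pos: [0.5531, -0.1806, 0.1953]
eef_rot: [-3.141, 0.003, -0.159]
contact_force: [-0.8, 0.0, -3.3]
opening: 0.0131
```

Run:
```python
from h import *
print(observe()["tool_pos"],observe()["contact_force"])
c=read_camera("scene");cv2.imwrite("pics/s2.png",c["frame"])
cv2.imwrite("pics/p.png",np.clip(cv2.resize(c["frame"][180:340,165:325]*1.,None,fx=3.75,fy=3.75,interpolation=cv2.INTER_CUBIC)*1.6,0,255).astype(np.uint8))
```

```text
[ 0.55309192 -0.1806359   0.19528811] [-0.84087841  0.0074551  -3.32985254]
```

View pics/p.png

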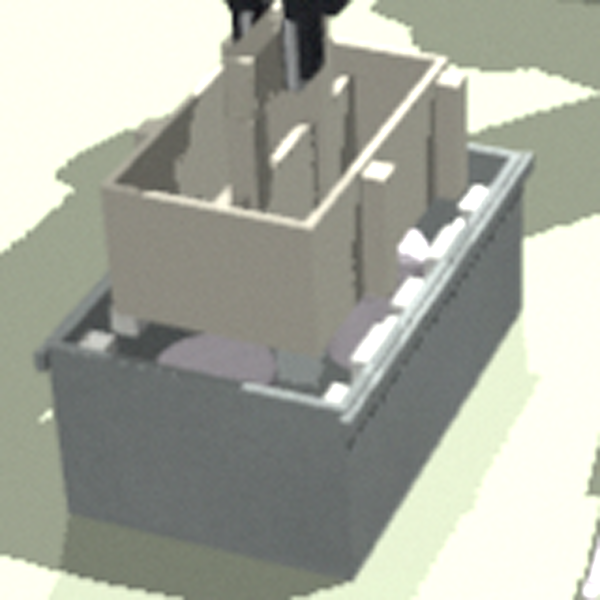

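Run:
```python
from h import *
c=read_camera("scene")
F=lambda u,v:(165+u/3.75-.37,180+v/3.75-.37)
P=[onz(c,*F(*p),.1743)[:2] for p in [(104,187),(312,226),(446,61)]]
y=-.158;X=np.array([np.cos(y),np.sin(y)]);Y=np.array([-X[1],X[0]])
t=np.array([.5534,-.181])
for p in P:print(p,(p-t)@X*1e3,(p-t)@Y*1e3)
m=np.array([.5442,-.1795])
print("base rim scene")
for p in [(40,355),(345,413),(532,158)]:
    q=onz(c,*F(*p),.1)[:2];print(q,(q-m)@X*1e3,(q-m)@Y*1e3)
print("ledge")
for p in [(355,364),(348,385),(392,345),(390,300),(402,255)]:
    q=onz(c,*F(*p),.09)[:2];print(p,(q-m)@X*1e3,(q-m)@Y*1e3)
# where would pocket/foot features lie
for x in (82,62,31,13,-12,-32):
    w=m+X*(x+9.5)/1e3+Y*.056*-1; u,v=proj(c,[*w,.09]);w2=m+X*(x+9.5)/1e3+Y*.069*-1;u2,v2=proj(c,[*w2,.09]);g=lambda u,v:(round((u+.37-165)*3.75),round((v+.37-180)*3.75));print(x,g(u,v),g(u2,v2))
```

```text
[ 0.62896442 -0.24386291] 84.51425253558386 -50.19031781347915
[ 0.64339035 -0.1433395 ] 82.9437910332494 51.35078485932828
[ 0.48246063 -0.11685494] -80.14854415417298 52.18421746200952
base rim scene
[ 0.66095194 -0.27083992] 129.66940807679643 -71.83203684342598
[ 0.67809775 -0.12257428] 123.27302365678793 77.28458631680165
[ 0.44387753 -0.07974251] -114.7690346104336 82.72981971997771
ledge
(355, 364) 74.7439376365394 61.31888656413874
(348, 385) 91.03880224404948 64.69081641307169
(392, 345) 54.760282132073414 71.77350803880624
(390, 300) 20.103609159091555 56.70346968706911
(402, 255) -18.99657832440093 47.30078401593436
82 (112, 335) (88, 329)
62 (132, 312) (108, 307)
31 (161, 278) (137, 273)
13 (178, 259) (154, 255)
-12 (200, 234) (177, 229)
-32 (217, 214) (194, 210)
```

The tote hangs where expected, within about 1–2 mm, with its feet above the ledges. I'm lowering gently to feel for the pockets.

apply_moves --deltas '[[[0,0,0.1,0],[0,0,0.1,0],[0,0,0.1,0],[0,0,0,0],[0,0,0,0]]]'

```text
time: 10.3
tool_pos: [0.5539, -0.1811, 0.1879]
eef_rot: [-3.142, 0.0, -0.159]
contact_force: [-0.3, 0.1, -3.4]
opening: 0.0132
```

apply_moves --deltas '[[[0,0,0.03,0],[0,0,0.03,0],[0,0,0.03,0],[0,0,0,0],[0,0,0,0]]]'

```text
time: 10.8
tool_pos: [0.554, -0.1811, 0.1854]
eef_rot: [3.142, -0.0, -0.159]
contact_force: [0.3, 0.8, -2.9]
opening: 0.0128
```

apply_moves --deltas '[[[0,0,0.03,0],[0,0,0.03,0],[0,0,0.03,0],[0,0,0,0]]]'

```text
time: 11.2
tool_pos: [0.5539, -0.181, 0.1824]
eef_rot: [-3.141, 0.0, -0.159]
contact_force: [-0.2, 0.6, -2.9]
opening: 0.0131
```

apply_moves --deltas '[[[0,0,0.03,0],[0,0,0.03,0],[0,0,0,0]]]'

```text
time: 11.5
tool_pos: [0.5539, -0.181, 0.1807]
eef_rot: [-3.141, 0.0, -0.159]
contact_force: [0.0, 0.4, -3.0]
opening: 0.0131
```

apply_moves --deltas '[[[0,0,0.03,0],[0,0,0.03,0],[0,0,0,0]]]'

```text
time: 11.8
tool_pos: [0.5539, -0.181, 0.1789]
eef_rot: [-3.141, 0.0, -0.159]
contact_force: [1.3, -0.3, -3.6]
opening: 0.0128
```

apply_moves --deltas '[[[0,0,0.03,0],[0,0,0.03,0],[0,0,0,0]]]'

```text
time: 12.1
tool_pos: [0.5539, -0.181, 0.1771]
eef_rot: [-3.141, 0.0, -0.159]
contact_force: [-0.1, -0.5, -3.3]
opening: 0.0129
```

Run:
```python
from h import *
o=observe();print(o["tool_pos"],o["contact_force"],o["torque"])
```

```text
[ 0.55389094 -0.18102375  0.17706551] [-0.09293863 -0.47984524 -3.30241151] [ 0.00327645  0.04193003 -0.00246791]
```

apply_moves --deltas '[[[0,0,0.03,0],[0,0,0,0]]]'

```text
time: 12.3
tool_pos: [0.5539, -0.1811, 0.1763]
eef_rot: [-3.142, 0.0, -0.159]
contact_force: [0.2, -0.2, -2.9]
opening: 0.0128
```

apply_moves --deltas '[[[0,0,0.03,0],[0,0,0,0]]]'

```text
time: 12.5
tool_pos: [0.554, -0.1811, 0.1754]
eef_rot: [-3.142, 0.0, -0.159]
contact_force: [0.2, -0.0, -4.0]
opening: 0.0127
```

apply_moves --deltas '[[[0,0,0.02,0],[0,0,0,0]]]'

```text
time: 12.7
tool_pos: [0.5541, -0.1811, 0.175]
eef_rot: [3.141, -0.0, -0.159]
contact_force: [0.3, 0.3, -3.8]
opening: 0.0126
```

apply_moves --deltas '[[[0,0,0.02,0],[0,0,0,0]]]'

```text
time: 12.9
tool_pos: [0.5542, -0.1813, 0.1749]
eef_rot: [3.141, -0.0, -0.159]
contact_force: [-1.0, 0.7, -0.4]
opening: 0.0132
```

apply_moves --deltas '[[[0,0,0.02,0],[0,0,0,0]]]'

```text
time: 13.1
tool_pos: [0.5543, -0.1814, 0.1748]
eef_rot: [3.141, -0.001, -0.159]
contact_force: [-2.3, -0.9, 4.2]
opening: 0.0129
```

Run:
```python
from h import *
o=observe();print(o["tool_pos"],o["contact_force"],o["torque"])
c=read_camera("scene")
cv2.imwrite("pics/p2.png",np.clip(cv2.resize(c["frame"][180:340,165:325]*1.,None,fx=3.75,fy=3.75,interpolation=cv2.INTER_CUBIC)*1.6,0,255).astype(np.uint8))
```

```text
[ 0.55433144 -0.18139918  0.17479529] [-2.30806551 -0.89799631  4.23397776] [0.30390262 0.43503063 0.07916134]
```

View pics/p2.png

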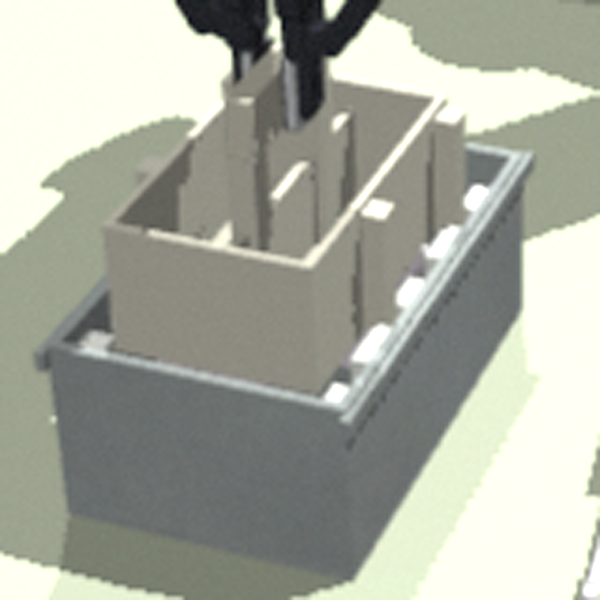

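The feet sit in the pockets between the ledge pieces (near foot at (380,325), pieces at (375,345) and (410,292)). Contact came at the stacked height: TCP 0.1748, or 84 mm underside. I'll relieve the pressure and release.

apply_moves --deltas '[[[0,0,-0.02,0],[0,0,0,0]]]' --newtons 20

```text
time: 13.35
tool_pos: [0.5543, -0.1814, 0.1748]
eef_rot: [3.141, -0.001, -0.159]
contact_force: [-2.3, -1.4, 3.6]
opening: 0.0133
```

apply_moves --deltas '[[[0,0,0,0],[0,0,0,0],[0,0,0,0],[0,0,0,0]]]' --claw 120

```text
time: 13.75
tool_pos: [0.554, -0.1809, 0.1739]
eef_rot: [-3.141, 0.0, -0.159]
contact_force: [1.0, 0.6, -0.3]
opening: 0.045
```

apply_moves --deltas '[[[0,0,-0.1,0],[0,0,-0.3,0],[0,0,-0.5,0],[0,0,-0.7,0],[0,0,-0.8,0]]]'

```text
time: 14.25
tool_pos: [0.554, -0.1811, 0.2479]
eef_rot: [3.142, -0.0, -0.159]
contact_force: [-0.7, -0.7, -0.3]
opening: 0.0449
```

apply_moves --deltas '[[[0,0,-0.8,0],[0,0,-0.8,0],[0,1,-0.5,0],[0,1,0,0],[0,1,0,0]]]'

```text
time: 14.75
tool_pos: [0.5405, -0.2711, 0.3128]
eef_rot: [3.14, -0.005, -0.158]
contact_force: [1.0, -0.2, -0.1]
opening: 0.0454
```

apply_moves --deltas '[[[-0.8,1,0,0],[-0.8,1,0,0],[-0.8,1,0,0],[-0.8,0,0,0],[0,0,0,0]]]'

```text
time: 15.25
tool_pos: [0.4287, -0.3444, 0.311]
eef_rot: [3.14, -0.001, -0.162]
contact_force: [-0.3, 0.4, -0.6]
opening: 0.0455
```

Run:
```python
from h import *
o=observe();print(o["tool_pos"],o["contact_force"],o["time"])
a=read_camera("top")["frame"][110:310,110:470];b=read_camera("scene")["frame"][160:360,140:500]
cv2.imwrite("pics/f.png",np.clip(cv2.resize(np.vstack([a,b])*1.,None,fx=1.5,fy=1.5,interpolation=cv2.INTER_CUBIC)*1.5,0,255).astype(np.uint8))
```

```text
[ 0.4286642  -0.34441098  0.31103595] [-0.27866331  0.42228021 -0.5699404 ] 15.25
```

View pics/f.png

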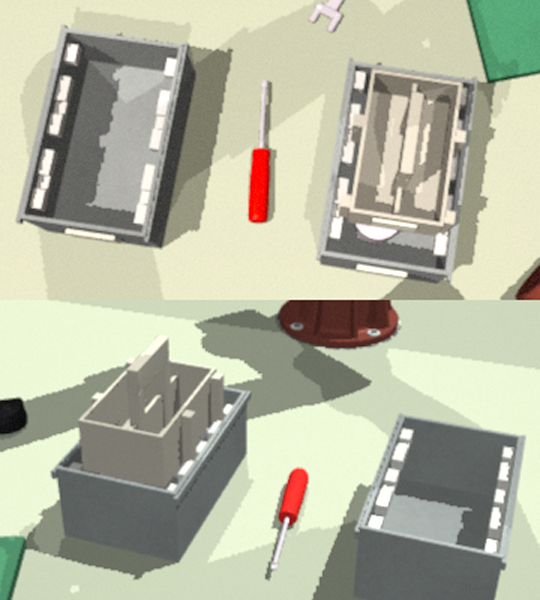

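The tote is released and sits level and half-turned in base_full, with its label end at the robot side. Screwdriver, mouse and bases look unmoved. Handing in.

```bash
python3 -c "
from plant import *
print(finish_job())"
```

```text
the job is handed in; nothing more can be done
None
```

I took the carry tote out of the empty base, turned it half round, and lowered it onto the base with the tins. I then let go, moved the arm clear and handed the job in after about 15 s. `finish_job()` gave no verdict.

**Frame offset:** in the top view the stacking frame sat about 9.5 mm towards base +x, and I aimed the tote there.

**Seating:** the feet passed the ledge-top height (90 mm) without resistance. Contact came at a tool height that puts the underside at about 84 mm. The highest reading on the way down was about 4 N upward, roughly 8 N from the hanging reading.

**Last pictures:** the tote looks level, with its label end towards base -x. The bases and the screwdriver look unmoved, and the mouse, only just in view, shows no change. I judged level and base positions by eye and did not measure them. The tins are mostly hidden under the tote; the tote's underside was about 19 mm above their tops.

**Disagreement:** a rough check of base_full in the scene camera came out 3–6 mm off the top-view position. I relied on the top view, and the fit by feel agreed with it.

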